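Put the spice tins away behind the sprung arm of the pull-out tray

ROBOT

A 6-joint arm with a two-finger parallel gripper is mounted at the origin on the work surface. World frame = base frame: x ahead of the robot, y to its left, z up, the work surface at z = 0. Lengths are in mm, angles in rad, forces in N, time in s.
With the tool pointing down it reaches from about 300 to 775 mm from the base axis. Payload 14.6 kg.
Tool frame: the origin (TCP) lies at the very end of the fingers, on their centre line; the grasp point (between the pads) lies 19 mm behind it; z points along the fingers, y is the line along which they close (so a half turn about z gives the same grasp; the last joint's range is limited). The gripper opens to 94 mm and grips with 3 to 60 N. Pads are 16 mm wide; open, the fingers measure 119 mm over their backs; the gripper's body (75 mm by 177 mm) begins 78 mm behind the grasp point.
Start: joints at [1.069, 0.3, 1.521, -0, 1.321, -0.067], TCP at [231.672, 498.816, 205.446] pointing down, gripper open.
Joint ranges: [-3.03, 3.03], [-0.79, 2.21], [0.23, 2.52], [-1.04, 4.18], [0, 3.07], [-2.55, 2.55]. Speed limits (rad/s): [2.22, 2.22, 2.57, 3.14, 3.14, 3.14].

INTERFACE

Orientations are given as [roll, pitch, yaw] about the fixed x, y, z axes, in that order (R = Rz(yaw) Ry(pitch) Rx(roll)).
In Python, from cell import manip, camera, get_calibration gives the robot as it stands. The module is installed in compiled form; this text tells all that it offers.
- The arm moves only by the tool jog_arm, never from a script. Its argument "plan" is one flat list of numbers, 6 for each row, row after row: the shift along the world's x, y, z in m, then the turn, a rotation vector about the world's x, y, z in degrees. A call has 1 to 20 rows; each row is the pose to reach, as a shift and turn from the pose commanded when the call began; what a row does not reach only later rows make up. A row lasts 1/10 s, in which the tool goes at most 50 mm and 8.59 degrees, less where a joint would pass 70% of its speed; a pose out of reach is approached as far as the arm can. A call with a gripper value outside its range is refused whole. "claw" is the finger opening in m, from 0 to 0.094, set as the call begins (left out, the last holds). The fingers move at their own pace and stop on an object; "force" is the grip in N (left out, the last holds). Time passes only in rows, so rows that repeat a pose let the fingers close. It gives the time, the measured TCP pose, the force, the opening and the grip force at its end, in the units of the state.
- manip.read_state(): the state, without advancing time (a new reading comes with each control period).
- camera(name): name is "scene" or "top" or "wrist"; returns (picture, depth): 480x640x3 uint8, red, green, blue; 480x640 float32, mm along the optical axis (not along the pixel's ray), 0 where there is no reading.
- get_calibration(name): a dict with "fx", "fy", "cx", "cy" (pixels), "origin" and "attitude" of the camera in the world. Camera axes: x right, y down, z forward; pixel columns grow to the right and rows downward; lengths in mm; the calibration is good to about 2 mm. A picture is of the moment at which its call begins: read the wrist's pose just before it. get_calibration takes no time and is no camera call; for the wrist camera it gives the pose at the moment of the call.
- manip.sign_off(): hands the job in; it is judged then, once.
The state is a dict: "clock": time; "joints": joint angles; "qd": joint speeds; "effort": joint torques, N m; "eef_pos": TCP position; "eef_rot": TCP orientation; "wrist_force": force on the tool from outside, world axes, zero at the start; "moment": the same for the moment, N m; "finger_gap": finger opening in mm; "finger_force": force on a finger pad.
Only numpy, scipy, OpenCV 4.12 (cv2) and the standard library are available. Lean on these libraries where they do the work, as an engineer would, in place of code of your own. Each camera call takes 0.05 s, during which the arm holds its last target. There are 200 camera calls.

TASK

Put the spice tins away: pull the tray of the white spice unit fully out, draw its sprung retaining arm right back until it stays there by itself, and stand every tin in the lane in one close row against the fixed edge, lids up, wide face to wide face. When all are in, let the arm spring back so that it presses the row against the edge, then push the tray fully shut; leave the cup and the jar that stand among the tins where they are.

Things in the scene. Friction and masses are not known exactly. Their poses are not given: they have to be found in the camera images.
- unit: White spice unit fixed on the worktop: a low cupboard 210 mm deep (its x), 296 mm wide (its y), 125 mm tall, with a clear acrylic top, open at the front, which faces its own -x; the tray slides out there. Origin: centre of its underside. Its x axis points into the cupboard. Position and yaw differ from start to start.
- tray (a joint): How far the tray is pulled out along the unit's -x: 0 = fully shut, 0.19 m = fully out, at its stop. About 9 N of friction, no spring; stays where it is left. The tray keeps the unit's axes. Its front panel is low: its top is 48 mm above the worktop; the tins' lane runs along the rear half of the tray, the sprung arm pivots in the front half.
- handle (a point): Middle of the bar handle on the tray's front panel, 35 mm above the worktop. The bar is round, 10 mm thick, 100 mm long along the tray's y; its centre line stands 45 mm in front of the panel. Moves with the tray.
- edge (a point): Foot of the fixed edge, an upright plate 72 mm wide, 62 mm high. The point is on the face tins are set against, mid-lane, on the tray floor (13 mm above worktop). Axes: x to the unit's back, y along the lane away from the plate, z up. The lane is 70 mm wide: low fences at x = -35 mm and +35 mm (22 mm high, 5 mm thick). A tin at x = 0 has 5 mm on each side.
- pivot (a point): Upright hinge axis of the sprung arm, at the arm's height (53 mm above the worktop), at x = -77 mm, y = +155 mm from point edge in its axes; the boss round it has a radius of 13 mm. Moves with the tray.
- retainer (a joint): Angle of the sprung arm: 0 = released, nothing to press on (pad mid-lane); grows as it is drawn back, anticlockwise from above, to its stop at 2.443 rad, parked clear of the lane. Over-centre spring: pulls towards 0 with 3 to 6 N at the knob, dead centre at 2.06; past that it stays parked by itself; moved back below 2.06 it swings by itself (damped) onto the last tin: 0.35 on two tins, 0.87 three, 1.43 four.
- knob (a point): Grip point of the arm's red finger knob, an upright sleeve 13 mm thick, turning freely on its pin; 92 mm above the worktop, its top 12 mm higher, free down to 60 mm above the worktop. It moves on a circle of 90 mm radius about point pivot; in the tray's axes its direction from the pivot is (cos f, -sin f), f = 0.663 - joint retainer (rad).
- pad (a point): Centre of the arm's black rubber pad, an upright cylinder 16 mm thick, 34 to 68 mm above the worktop; 90 mm from the pivot, 20 degrees ahead of the knob (f = 1.012 - joint retainer). It is what touches the last tin.
- tin_a: Rectangular spice tin painted red, with a steel lid: 60 mm (its x) by 46 mm (its y) by 74 mm tall, 0.12 to 0.22 kg, bottom-heavy, standing on the worktop. Origin: centre of its underside. Either way round is alike. May be absent.
- tin_b: Rectangular spice tin painted yellow, with a steel lid: 60 mm (its x) by 46 mm (its y) by 74 mm tall, 0.12 to 0.22 kg, bottom-heavy, standing on the worktop. Origin: centre of its underside. Either way round is alike. May be absent.
- tin_c: Rectangular spice tin painted green, with a steel lid: 60 mm (its x) by 46 mm (its y) by 74 mm tall, 0.12 to 0.22 kg, bottom-heavy, standing on the worktop. Origin: centre of its underside. Either way round is alike. May be absent.
- tin_d: Rectangular spice tin painted blue, with a steel lid: 60 mm (its x) by 46 mm (its y) by 74 mm tall, 0.12 to 0.22 kg, bottom-heavy, standing on the worktop. Origin: centre of its underside. Either way round is alike. May be absent.
- cup: Bystander: pink ceramic cup, 74 mm across the rim, 75 mm tall. Origin: centre of its underside. Leave it where it is.
- jar: Bystander: glass jar with a white lid, 68 mm across, 85 mm tall. Origin: centre of its underside. Leave it where it is.
There are look-alikes about, which are no part of the job. Leave any orange look-alike of the tin_b alone. Leave any orange look-alike of the tin_a alone.

How it is judged:
By the outcome, as a careful person would: the job done as asked, in the order asked, and still so for the second after the job is handed in, with the robot touching nothing.
Of tin_a, tin_b, tin_c, tin_d only 2 to 4 are there at a start; the rules pass over those that are not, and their reading is None.
At some moment in a run one of tin_a, tin_b, tin_c, tin_d may be knocked a few centimetres aside while the robot is not near it.
Once in a run the grip may slacken for a moment while it holds something.
It also fails if it takes over 210 s, if anything falls off the work surface, if the arm or the gripper's body presses on something with over 40 N, if the wrist force passes 120 N, or if a joint passes its speed limit or range.

## Working session

There is one attempt and no reset: what is moved stays moved. The work goes in short steps, Python scripts to look and compute and a tool call to move; the robot and the scene stay as the last step left them, time stands still between calls to the robot, and variables do not carry over. Pictures are saved under pics/ and viewed, at most 14 in all, crops included, and the job is handed in when it is done.

Besides the shell and the picture viewer there is one more tool, called after "Call:" as a command line: name --argument value ..., lists and objects as JSON in quotes. jog_arm: Moves the arm, as the interface text tells. Its arguments: {"type":"object","properties":{"plan":{"type":"array"},"claw":{"type":"number"},"force":{"type":"number"}},"required":["plan"]}

```bash
mkdir -p pics; ls; python3 - <<'E'
from cell import manip,camera,get_calibration
import cv2
print(manip.read_state())
for n in("scene","top"):
    p,d=camera(n); cv2.imwrite(f"pics/{n}0.png",p[:,:,::-1]); print(n,get_calibration(n))
E
```

```text
pics
{'clock': 0.0, 'joints': array([ 1.06939662e+00,  3.00453827e-01,  1.52157348e+00, -2.25626677e-06,
        1.32070259e+00, -6.66360541e-02]), 'qd': array([ 6.42162630e-04, -6.66137692e-05, -9.24088996e-04, -1.14950198e-03,
        1.14560714e-03, -2.08302784e-03]), 'effort': array([-3.68565870e-04, -5.31791461e+01, -3.52743351e+01,  7.09034060e-02,
        2.42679776e-02, -1.20645532e-04]), 'eef_pos': array([231.5535564 , 498.59456914, 204.89902336]), 'eef_rot': array([-3.14045780e+00, -7.35442617e-05,  2.70682952e+00]), 'wrist_force': array([0.18283061, 0.0530306 , 0.38971483]), 'moment': array([ 0.02849258, -0.01212698, -0.04333943]), 'finger_force': 0.0, 'finger_gap': 93.80329557603912}
scene {'fx': 550.4094897640624, 'fy': 550.4094897640624, 'cx': 314.2586188877799, 'cy': 235.12355379159902, 'origin': array([1456.6903904 , -470.22935254,  779.70618846]), 'attitude': array([-2.15732314,  0.00518091,  1.14873961])}
top {'fx': 541.6887358254351, 'fy': 541.6887358254351, 'cx': 320.23466329226915, 'cy': 240.87364602681322, 'origin': array([ 418.36657106,  -78.87938786, 1428.49192084]), 'attitude': array([-3.07606658e+00,  3.48364394e-05, -1.56935889e+00])}
```

View pics/scene0.png

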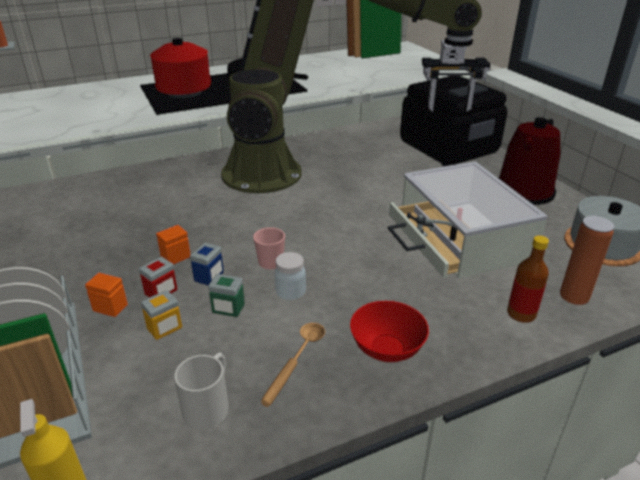

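View pics/top0.png

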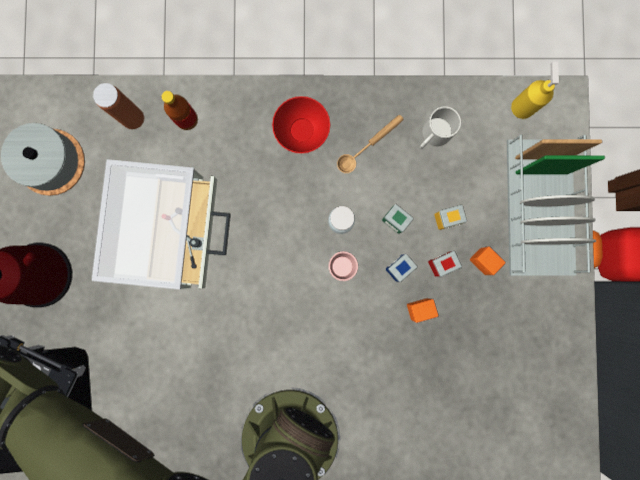

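Top view: four tins, red (445,264), yellow (451,217), green (398,218) and blue (402,268). Orange look-alikes are at (488,260) and (423,310), the cup at (343,266) and the jar at (341,219). The unit is at (145,225), its front facing image right (world -y), with the tray slightly open and the handle at (227,233).

```bash
cat > h.py <<'E'
from cell import manip,camera,get_calibration
import cv2,numpy as np
from scipy.spatial.transform import Rotation as R
def cloud(n,save=None):
    c=get_calibration(n); p,d=camera(n)
    if save: cv2.imwrite(f"pics/{save}.png",p[:,:,::-1])
    v,u=np.mgrid[0:480,0:640]
    P=np.stack([(u-c['cx'])/c['fx']*d,(v-c['cy'])/c['fy']*d,d],-1)
    W=P@R.from_euler('xyz',c['attitude']).as_matrix().T+c['origin']
    W[d==0]=np.nan
    return p,W,c
def ray(c,u,v,z):
    r=R.from_euler('xyz',c['attitude']).as_matrix()@np.array([(u-c['cx'])/c['fx'],(v-c['cy'])/c['fy'],1])
    return c['origin']+r*(z-c['origin'][2])/r[2]
def pix(c,X):
    q=R.from_euler('xyz',c['attitude']).as_matrix().T@(np.array(X)-c['origin'])
    return q[0]/q[2]*c['fx']+c['cx'],q[1]/q[2]*c['fy']+c['cy']
def comps(p,W,z0,z1,amin=60):
    m=((W[...,2]>z0)&(W[...,2]<z1)).astype(np.uint8)
    n,l,s,ce=cv2.connectedComponentsWithStats(m)
    for i in range(1,n):
        if s[i,4]<amin: continue
        k=l==i; (cx,cy),(w,h),a=cv2.minAreaRect(W[k][:,:2].astype(np.float32))
        if w<h: a+=90; w,h=h,w
        yield dict(c=(round(cx,1),round(cy,1)),wh=(round(w),round(h)),long=round((a+90)%180-90,1),z=round(float(np.median(W[k][:,2])),1),px=ce[i].round().tolist(),rgb=np.median(p[k],0).tolist(),n=int(s[i,4]))
E
python3 - <<'E'
from h import *
p,W,c=cloud("top")
for r in comps(p,W,64,90): 
    if r['px'][0]>300 and r['n']<2000: print(r)
print('unit')
for r in comps(p,W,118,132,30): 
    if r['px'][0]<240: print(r)
print('front')
for r in comps(p,W,28,55,30):
    if 150<r['px'][0]<260: print(r)
print(manip.read_state()['clock'])
im=cv2.resize(p[130:320,80:260],None,fx=3,fy=3,interpolation=cv2.INTER_CUBIC); cv2.imwrite('pics/u.png',im[:,:,::-1])
im=cv2.resize(p[190:330,370:520],None,fx=4,fy=4,interpolation=cv2.INTER_CUBIC); cv2.imwrite('pics/t.png',im[:,:,::-1])
E
```

```text
{'c': (858.9, -606.1), 'wh': (62, 27), 'long': 43.9, 'z': 78.3, 'px': [526.0, 104.0], 'rgb': [168.5, 141.0, 41.0], 'n': 118}
{'c': (822.4, -403.9), 'wh': (71, 33), 'long': 49.8, 'z': 75.6, 'px': [450.0, 115.0], 'rgb': [146.0, 145.0, 139.0], 'n': 119}
{'c': (775.8, -363.1), 'wh': (76, 59), 'long': 48.1, 'z': 78.4, 'px': [433.0, 135.0], 'rgb': [165.0, 165.0, 157.0], 'n': 147}
{'c': (728.3, -658.0), 'wh': (137, 9), 'long': 86.7, 'z': 79.3, 'px': [548.0, 154.0], 'rgb': [79.0, 60.0, 41.0], 'n': 118}
{'c': (692.2, -653.7), 'wh': (148, 12), 'long': -88.7, 'z': 79.2, 'px': [547.0, 169.0], 'rgb': [18.0, 52.0, 27.0], 'n': 123}
{'c': (603.4, -664.3), 'wh': (150, 2), 'long': 89.8, 'z': 76.0, 'px': [553.0, 203.0], 'rgb': [87.0, 87.0, 83.0], 'n': 62}
{'c': (567.3, -276.5), 'wh': (59, 47), 'long': 50.8, 'z': 74.5, 'px': [399.0, 217.0], 'rgb': [163.0, 174.0, 169.0], 'n': 431}
{'c': (572.0, -413.4), 'wh': (61, 46), 'long': -74.9, 'z': 74.3, 'px': [453.0, 216.0], 'rgb': [178.0, 180.0, 164.0], 'n': 437}
{'c': (565.4, -133.2), 'wh': (58, 58), 'long': 20.8, 'z': 85.0, 'px': [342.0, 217.0], 'rgb': [228.0,
[... 1200 characters left out ...]
 'long': -17.8, 'z': 124.7, 'px': [38.0, 280.0], 'rgb': [31.0, 5.0, 6.0], 'n': 156}
{'c': (229.0, 522.1), 'wh': (46, 10), 'long': 49.2, 'z': 124.8, 'px': [68.0, 356.0], 'rgb': [7.5, 7.0, 8.0], 'n': 46}
{'c': (144.7, 502.4), 'wh': (45, 4), 'long': 3.5, 'z': 124.0, 'px': [75.0, 392.0], 'rgb': [7.5, 8.0, 8.0], 'n': 42}
front
{'c': (823.2, 263.7), 'wh': (57, 22), 'long': -45.0, 'z': 41.8, 'px': [190.0, 121.0], 'rgb': [66.0, 14.0, 13.0], 'n': 82}
{'c': (533.8, 211.4), 'wh': (287, 108), 'long': -5.1, 'z': 43.4, 'px': [211.0, 232.0], 'rgb': [113.5, 116.0, 107.5], 'n': 944}
{'c': (476.4, 254.8), 'wh': (73, 12), 'long': 14.9, 'z': 35.2, 'px': [191.0, 256.0], 'rgb': [121.0, 114.0, 90.0], 'n': 87}
0.15
```

View pics/u.png

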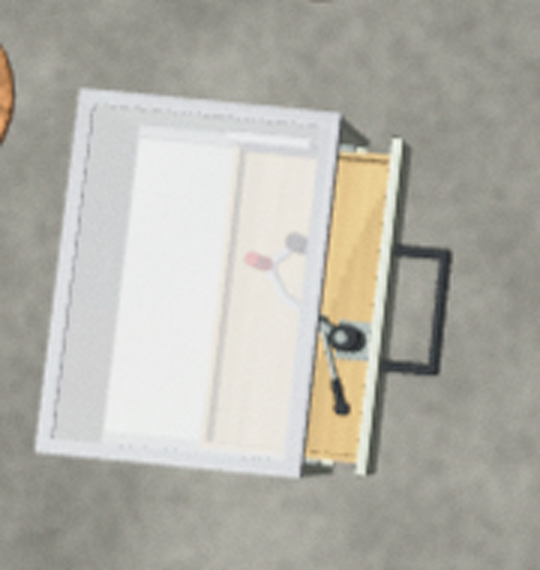

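View pics/t.png

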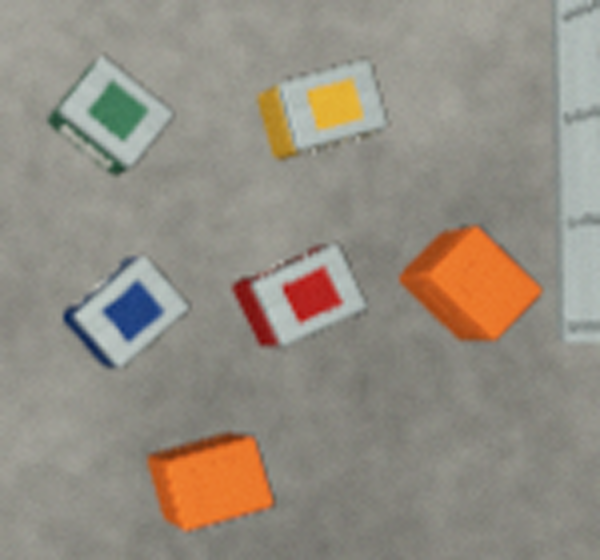

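Crop t confirms the tins have steel lids with coloured labels and the look-alikes are plain orange blocks. Crop u shows the pivot boss at (345,338), the knob at (258,262), the pad at (296,243) and the handle bar at (440,312). The edge plate is at the top (268,140).

```bash
python3 - <<'E'
from h import *
c=get_calibration("top")
f=lambda x,y,z:ray(c,80+x/3,130+y/3,z).round(1)
print('bar ends',f(444,254,35),f(434,368,35)); print('panel top ends',f(402,140,48),f(368,472,48), 'outer mid', f(387,305,48))
print('pivot',f(345,338,60),'knob',f(258,262,104),'pad',f(296,243,68))
print('unit corners',f(80,88,125),f(342,112,125),f(300,477,125),f(36,452,125))
print('edge plate',f(228,133,75),f(310,145,75))
E
```

```text
bar ends [577.4 159.9  35. ] [479.  167.3  35. ]
panel top ends [674.2 195.   48. ] [390.3 219.7  48. ] outer mid [532.1 205.7  48. ]
pivot [503.2 238.3  60. ] knob [562.7 300.4 104. ] pad [582.8 279.   68. ]
unit corners [702.2 441.7 125. ] [682.8 228.7 125. ] [387.8 257.3 125. ] [407.4 468.9 125. ]
edge plate [674.9 336.1  75. ] [664.8 266.9  75. ]
```

Call:
jog_arm --plan '[0.2988,-0.3103,0,0,0,-70.5,0.2988,-0.3103,0,0,0,-70.5,0.2988,-0.3103,0,0,0,-70.5,0.2988,-0.3103,0,0,0,-70.5,0.2988,-0.3103,0,0,0,-70.5,0.2988,-0.3103,0,0,0,-70.5,0.2988,-0.3103,0,0,0,-70.5,0.2988,-0.3103,0,0,0,-70.5,0.2988,-0.3103,0,0,0,-70.5,0.2988,-0.3103,0,0,0,-70.5,0.2988,-0.3103,0,0,0,-70.5,0.2988,-0.3103,0,0,0,-70.5,0.2988,-0.3103,-0.04,0,0,-70.5,0.2988,-0.3103,-0.08,0,0,-70.5,0.2988,-0.3103,-0.12,0,0,-70.5,0.2988,-0.3103,-0.12,0,0,-70.5,0.2988,-0.3103,-0.12,0,0,-70.5]' --claw 0 --force 20

```text
clock: 1.85
eef_pos: [530.4, 189.3, 86.6]
eef_rot: [3.141, -0.0, 1.478]
wrist_force: [0.1, -0.2, 0.7]
finger_gap: 0.6
finger_force: 0.0
```

Call:
jog_arm --plan '[0,0,-0.035,0,0,0,0,0,-0.07,0,0,0,0,0,-0.07,0,0,0,-0.0019,-0.0199,-0.07,0,0,0,-0.0038,-0.0398,-0.07,0,0,0,-0.0056,-0.0597,-0.07,0,0,0,-0.0075,-0.0796,-0.07,0,0,0,-0.0094,-0.0996,-0.07,0,0,0,-0.0113,-0.1195,-0.07,0,0,0,-0.0132,-0.1394,-0.07,0,0,0,-0.0132,-0.1394,-0.07,0,0,0]'

```text
clock: 2.95
eef_pos: [518.7, 48.1, 18.5]
eef_rot: [3.138, -0.0, 1.475]
wrist_force: [-0.1, -0.5, 1.0]
finger_gap: 0.6
finger_force: 0.0
```

```bash
python3 - <<'E'
from h import *
p,W,c=cloud("top")
im=cv2.resize(p[110:330,60:340],None,fx=2.5,fy=2.5,interpolation=cv2.INTER_CUBIC); cv2.imwrite('pics/u2.png',im[:,:,::-1])
print(manip.read_state()['wrist_force'],manip.read_state()['eef_pos'])
E
```

```text
[ 0.30637867 -0.38118756 -0.12300394] [518.84290597  48.87969043  18.33802359]
```

View pics/u2.png

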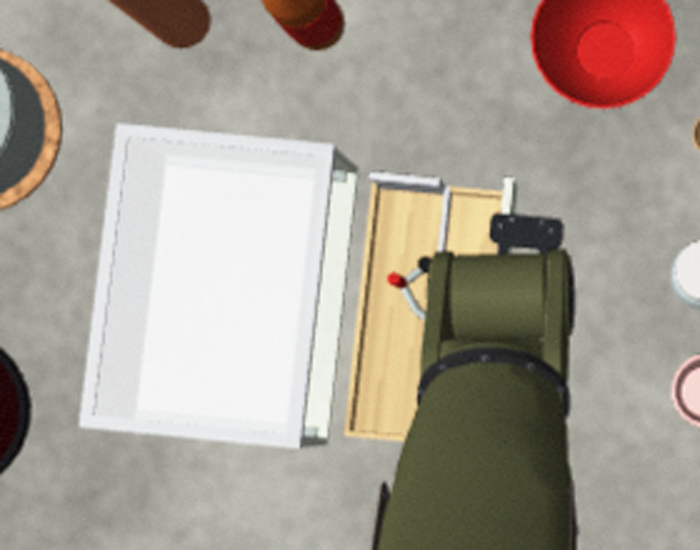

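Tray is well out, with its rear now visible at (345–370,430). I'll ease on to the stop.

Call:
jog_arm --plan '[-0.0008,-0.008,0,0,0,0,-0.0015,-0.016,0,0,0,0,-0.0015,-0.016,0,0,0,0]'

```text
clock: 3.3
eef_pos: [517.2, 33.6, 17.5]
eef_rot: [3.138, -0.001, 1.477]
wrist_force: [0.5, 0.0, 0.3]
finger_gap: 0.8
finger_force: 0.2
```

Call:
jog_arm --plan '[-0.0006,-0.006,0,0,0,0,-0.0011,-0.012,0,0,0,0,-0.0011,-0.012,0,0,0,0]'

```text
clock: 3.6
eef_pos: [516.7, 27.8, 17.6]
eef_rot: [3.137, -0.01, 1.476]
wrist_force: [6.0, 58.1, 4.8]
finger_gap: 0.5
finger_force: 29.0
```

Call:
jog_arm --plan '[0.0013,0.014,0,0,0,0,0.0013,0.014,0,0,0,0,0.0013,0.014,0.05,0,0,0,0.0013,0.014,0.1,0,0,0,0.0013,0.014,0.15,0,0,0,0.0013,0.014,0.2,0,0,0,0.0013,0.014,0.25,0,0,0,-0.02,0.02,0.29,0,0,0,-0.05,0.02,0.29,0,0,0,-0.05,0.02,0.29,0,0,0,-0.05,0.02,0.29,0,0,0]' --claw 0.05

```text
clock: 4.7
eef_pos: [464.6, 40.9, 306.2]
eef_rot: [3.14, 0.0, 1.476]
wrist_force: [-0.2, -0.4, -0.5]
finger_gap: 50.4
finger_force: 0.0
```

```bash
python3 - <<'E'
from h import *
print(manip.read_state()['eef_pos'])
p,W,c=cloud("wrist","w1"); print(c); np.savez('w1.npz',p=p,W=W)
p,W,c=cloud("scene"); cv2.imwrite('pics/s1.png',p[100:400,280:600,::-1])
E
```

```text
[464.59427172  40.93459733 306.19149467]
{'fx': 429.27776090536355, 'fy': 429.27776090536355, 'cx': 319.82851615266287, 'cy': 235.6963545850332, 'origin': array([472.1946972 , 115.05324436, 484.50999656]), 'attitude': array([ 2.88096306e+00, -1.88024721e-03, -9.37487503e-02])}
```

View pics/w1.png

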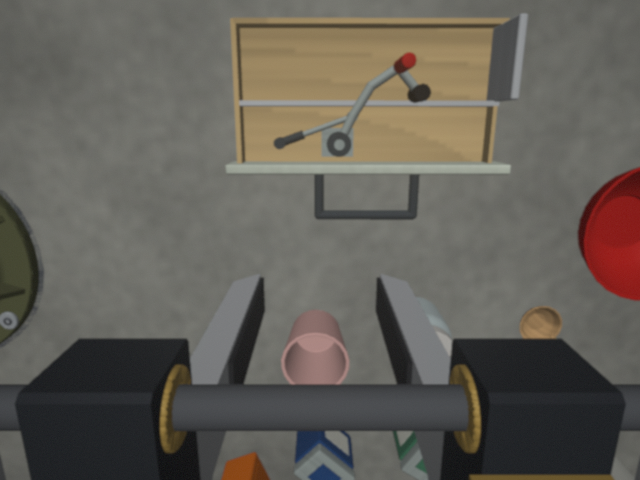

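Wrist view: pivot (339,144), knob top (406,60), pad (419,92), bar ends (318,214) and (416,214). The edge plate foot runs from (493,26) to (491,97); the fences are at y≈103 and y≈24.

```bash
python3 - <<'E'
from h import *
z=np.load('w1.npz'); W=z['W']
c=dict(fx=429.2778,fy=429.2778,cx=319.83,cy=235.7,origin=np.array([472.1946972 , 115.05324436, 484.50999656]),attitude=np.array([ 2.88096306e+00, -1.88024721e-03, -9.37487503e-02]))
for n,u,v,zz in [('pivot',339,144,62),('knob',406,60,104),('pad',419,92,68),('bar1',318,214,35),('bar2',416,214,35),('panelL',228,167,48),('panelR',510,167,48),('fenceL',240,103,35),('fenceR',495,103,35),('plate near',491,98,13),('plate far',493,27,13),('platetop near',517,99,75),('platetop far',526,14,75),('rearL',236,20,35)]:
    print(n,ray(c,u,v,zz).round(1),W[v-2:v+3,u-2:u+3].reshape(-1,3)[12].round(1))
a=np.radians(84.6); ux=np.array([np.cos(a),np.sin(a)]); uy=np.array([-ux[1],ux[0]])
pv=ray(c,339,144,62)[:2]; k=ray(c,406,60,104)[:2]-pv; print('knob rel',k@ux,k@uy)
e=pv+77*ux-155*uy; print('edge',e)
b=(ray(c,318,214,35)+ray(c,416,214,35))[:2]/2; print('bar',b)
E
```

```text
pivot [489.4  92.1  62. ] [489.3  92.3  65.2]
knob [548.5 157.  104. ] [548.7 157.2 102.7]
pad [566.5 132.3  68. ] [567.  132.4  65.6]
bar1 [462.1  19.7  35. ] [462.2  20.6  39.1]
bar2 [566.5   9.9  35. ] [566.2  10.2  36.6]
panelL [376.6  79.2  48. ] [376.4  79.1  47.1]
panelR [660.1  52.5  48. ] [660.3  52.4  47.6]
fenceL [395.1 140.   35. ] [394.9 140.1  33.6]
fenceR [649.4 116.1  35. ] [650.1 116.1  33.3]
plate near [653.9 121.6  13. ] [648.2 121.4  27.7]
plate far [655.3 189.9  13. ] [653.9 189.4  16.5]
platetop near [653.6 117.6  75. ] [687.3 118.1  -1. ]
platetop far [659.7 187.8  75. ] [660.  187.9  74.2]
rearL [402.  215.5  35. ] [401.9 215.7  34.1]
knob rel 70.18336885687309 -52.70579684019605
edge [650.95280622 154.19364113]
bar [514.30028787  14.78371007]
```

Call:
jog_arm --plan '[0.085,0.116,-0.1,0,0,0,0.085,0.116,-0.1,0,0,0,0.085,0.116,-0.1,0,0,0,0.085,0.116,-0.14,0,0,0,0.085,0.116,-0.18,0,0,0,0.085,0.116,-0.21,0,0,0,0.085,0.116,-0.23,0,0,0,0.085,0.116,-0.23,0,0,0,0.085,0.116,-0.23,0,0,0]' --claw 0.05

```text
clock: 5.7
eef_pos: [550.1, 157.1, 75.6]
eef_rot: [-3.141, 0.0, 1.476]
wrist_force: [-0.4, 0.4, 0.2]
finger_gap: 50.0
finger_force: 0.0
```

Call:
jog_arm --plan '[0,0,0,0,0,0,0,0,0,0,0,0,0,0,0,0,0,0,0,0,0,0,0,0,0,0,0,0,0,0]' --claw 0 --force 30

```text
clock: 6.2
eef_pos: [549.7, 157.1, 75.7]
eef_rot: [3.141, -0.0, 1.476]
wrist_force: [2.0, -0.8, -0.0]
finger_gap: 13.6
finger_force: 1.1
```

```bash
python3 - <<'E'
import numpy as np
P=np.array([489.4,92.1]); C=np.array([549.7,157.1])
for d in range(47,188,10): print(d,(P+90*np.array([np.cos(np.radians(d)),np.sin(np.radians(d))])-C).round(0), end=' ')
E
```

```text
47 [1. 1.] 57 [-11.  10.] 67 [-25.  18.] 77 [-40.  23.] 87 [-56.  25.] 97 [-71.  24.] 107 [-87.  21.] 117 [-101.   15.] 127 [-114.    7.] 137 [-126.   -4.] 147 [-136.  -16.] 157 [-143.  -30.] 167 [-148.  -45.] 177 [-150.  -60.] 187 [-150.  -76.]
```

Call:
jog_arm --plan '[0,0,0,0,0,0,0,0,0,0,0,0,-0.011,0.01,0,0,0,0,-0.025,0.018,0,0,0,0,-0.04,0.023,0,0,0,0,-0.056,0.025,0,0,0,0,-0.071,0.024,0,0,0,0,-0.087,0.021,0,0,0,0,-0.101,0.015,0,0,0,0,-0.114,0.007,0,0,0,0,-0.126,-0.004,0,0,0,0,-0.136,-0.016,0,0,0,0,-0.143,-0.03,0,0,0,0,-0.148,-0.045,0,0,0,0,-0.15,-0.06,0,0,0,0,-0.15,-0.07,0,0,0,0,-0.15,-0.07,0,0,0,0,-0.15,-0.07,0,0,0,0]'

```text
clock: 8.0
eef_pos: [398.8, 86.5, 75.6]
eef_rot: [-3.14, 0.001, 1.476]
wrist_force: [-6.9, -4.3, 8.6]
finger_gap: 12.6
finger_force: 30.0
```

Call:
jog_arm --plan '[0,0,0,0,0,0,0,0,0,0,0,0,0,0,0,0,0,0,0,0,0.04,0,0,0,0,0,0.08,0,0,0,0,0,0.13,0,0,0,0.06,-0.03,0.18,0,0,0,0.06,-0.03,0.23,0,0,0,0.06,-0.03,0.23,0,0,0,0.06,-0.03,0.23,0,0,0,0.06,-0.03,0.23,0,0,0]' --claw 0.05

```text
clock: 9.1
eef_pos: [459.4, 57.2, 304.7]
eef_rot: [-3.141, 0.0, 1.476]
wrist_force: [-0.0, -0.1, -0.7]
finger_gap: 50.0
finger_force: 0.0
```

```bash
python3 - <<'E'
from h import *
p,W,c=cloud("wrist","w2"); print(c['origin'],c['attitude']); np.savez('w2.npz',p=p,W=W,o=c['origin'],a=c['attitude'])
p,W,c=cloud("top")
for r in comps(p,W,64,90):
    if r['px'][0]>300 and 300<r['n']<2000: print(r)
E
```

```text
[467.42162501 131.23283304 483.00950353] [ 2.88113080e+00  1.81366495e-04 -9.38167578e-02]
{'c': (567.3, -277.0), 'wh': (60, 46), 'long': 51.6, 'z': 74.3, 'px': [399.0, 217.0], 'rgb': [173.0, 185.0, 180.0], 'n': 430}
{'c': (572.0, -412.8), 'wh': (61, 46), 'long': -74.8, 'z': 74.1, 'px': [453.0, 216.0], 'rgb': [189.0, 192.0, 175.0], 'n': 436}
{'c': (564.8, -131.7), 'wh': (59, 57), 'long': -1.7, 'z': 84.8, 'px': [342.0, 218.0], 'rgb': [236.0, 233.0, 231.0], 'n': 438}
{'c': (460.0, -506.2), 'wh': (61, 47), 'long': 46.0, 'z': 73.9, 'px': [491.0, 260.0], 'rgb': [240.0, 127.0, 47.0], 'n': 448}
{'c': (452.3, -397.0), 'wh': (61, 46), 'long': -65.2, 'z': 74.0, 'px': [447.0, 263.0], 'rgb': [188.0, 180.0, 176.0], 'n': 444}
{'c': (442.3, -285.4), 'wh': (61, 46), 'long': -49.4, 'z': 74.1, 'px': [403.0, 267.0], 'rgb': [174.0, 185.0, 184.0], 'n': 438}
{'c': (335.2, -338.2), 'wh': (61, 46), 'long': -74.3, 'z': 73.7, 'px': [424.0, 310.0], 'rgb': [241.0, 129.0, 48.0], 'n': 448}
```

View pics/w2.png

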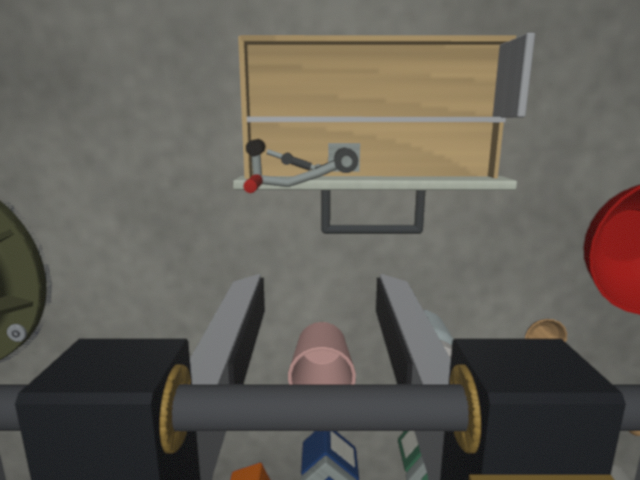

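Arm parked: knob (251,184) and pad (255,147) are clear of the lane, and the tray is out. Candidates for green: only the green-label lid at top pixel (399,217), as the oranges are elsewhere. Going to it.

Call:
jog_arm --plan '[0.1076,-0.334,-0.1,0,0,-123.2,0.1076,-0.334,-0.1,0,0,-123.2,0.1076,-0.334,-0.1,0,0,-123.2,0.1076,-0.334,-0.1,0,0,-123.2,0.1076,-0.334,-0.1,0,0,-123.2,0.1076,-0.334,-0.1,0,0,-123.2,0.1076,-0.334,-0.1,0,0,-123.2,0.1076,-0.334,-0.1,0,0,-123.2,0.1076,-0.334,-0.1,0,0,-123.2,0.1076,-0.334,-0.1,0,0,-123.2,0.1076,-0.334,-0.1,0,0,-123.2,0.1076,-0.334,-0.1,0,0,-123.2,0.1076,-0.334,-0.1,0,0,-123.2,0.1076,-0.334,-0.1,0,0,-123.2,0.1076,-0.334,-0.1,0,0,-123.2,0.1076,-0.334,-0.1,0,0,-123.2,0.1076,-0.334,-0.1,0,0,-123.2]' --claw 0.084

```text
clock: 10.9
eef_pos: [567.0, -276.5, 204.7]
eef_rot: [3.141, 0.001, -0.672]
wrist_force: [-0.1, 0.1, -0.1]
finger_gap: 84.2
finger_force: 0.0
```

Call:
jog_arm --plan '[0,0,-0.03,0,0,0,0,0,-0.06,0,0,0,0,0,-0.09,0,0,0,0,0,-0.12,0,0,0,0,0,-0.15,0,0,0,0,0,-0.175,0,0,0,0,0,-0.175,0,0,0,0,0,-0.175,0,0,0]'

```text
clock: 11.7
eef_pos: [567.4, -276.9, 31.0]
eef_rot: [3.142, 0.0, -0.673]
wrist_force: [0.5, 0.5, 0.9]
finger_gap: 83.9
finger_force: 0.0
```

Call:
jog_arm --plan '[0,0,0,0,0,0,0,0,0,0,0,0,0,0,0,0,0,0,0,0,0,0,0,0,0,0,0,0,0,0,0,0,0,0,0,0]' --claw 0.04 --force 30

```text
clock: 12.3
eef_pos: [567.6, -277.2, 31.3]
eef_rot: [-3.142, -0.001, -0.674]
wrist_force: [-2.1, 1.0, 6.2]
finger_gap: 59.5
finger_force: 30.0
```

Call:
jog_arm --plan '[0,0,0.03,0,0,0,0,0,0.06,0,0,0,0,0,0.1,0,0,0,0.003,-0.0,0.1,0,0,5,0.008,0.036,0.1,0,0,12,0.012,0.076,0.1,0,0,20,0.018,0.116,0.1,0,0,28,0.022,0.156,0.1,0,0,33.2,0.026,0.196,0.1,0,0,33.2,0.03,0.236,0.1,0,0,33.2,0.036,0.276,0.1,0,0,33.2,0.04,0.316,0.1,0,0,33.2,0.044,0.356,0.1,0,0,33.2,0.05,0.396,0.1,0,0,33.2,0.0535,0.42,0.1,0,0,33.2,0.0535,0.4344,0.1,0,0,33.2,0.0535,0.4344,0.1,0,0,33.2,0.0535,0.4344,0.1,0,0,33.2]' --force 40

```text
clock: 14.1
eef_pos: [620.6, 156.6, 130.3]
eef_rot: [3.141, 0.0, -0.095]
wrist_force: [0.9, -0.2, -2.0]
finger_gap: 59.5
finger_force: 40.0
```

```bash
python3 - <<'E'
from h import *
p,W,c=cloud("wrist","w3"); p,W,c=cloud("scene"); cv2.imwrite('pics/s2.png',cv2.resize(p[100:340,330:600,::-1],None,fx=2,fy=2))
E
```

```text
(no output)
```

View pics/s2.png

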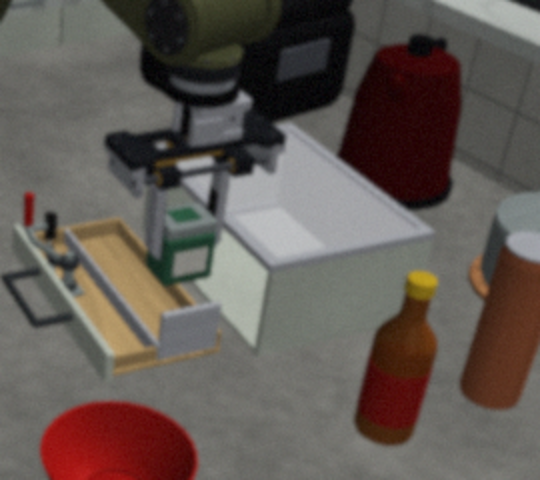

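Green tin is held upright over the lane, with plate at (190,330) and lane at (130,270). Lowering it, then sliding to the plate.

Call:
jog_arm --plan '[0,0,-0.025,0,0,0,0,0,-0.05,0,0,0,0,0,-0.07,0,0,0,0,0,-0.085,0,0,0,0,0,-0.0855,0,0,0,0,0,-0.0855,0,0,0]'

```text
clock: 14.8
eef_pos: [621.0, 156.9, 45.1]
eef_rot: [-3.142, -0.0, -0.095]
wrist_force: [0.4, 0.1, -0.9]
finger_gap: 59.8
finger_force: 40.0
```

Call:
jog_arm --plan '[0.004,-0.0004,0,0,0,0,0.008,-0.0008,0,0,0,0,0.011,-0.001,0,0,0,0,0.011,-0.001,0,0,0,0]'

```text
clock: 15.2
eef_pos: [630.8, 156.5, 45.2]
eef_rot: [3.141, 0.004, -0.094]
wrist_force: [-13.8, -1.3, 6.5]
finger_gap: 59.6
finger_force: 40.0
```

Call:
jog_arm --plan '[-0.001,0,-0.001,0,0,0,-0.001,0,-0.0015,0,0,0,-0.001,0,-0.0015,0,0,0]'

```text
clock: 15.5
eef_pos: [630.8, 156.5, 43.4]
eef_rot: [-3.142, 0.0, -0.095]
wrist_force: [-2.8, 0.2, -0.8]
finger_gap: 59.9
finger_force: 40.0
```

Call:
jog_arm --plan '[0,0,0,0,0,0,0,0,0,0,0,0,0,0,0,0,0,0,0,0,0.03,0,0,0,0,0,0.06,0,0,0,0,0,0.1,0,0,0,0,0,0.15,0,0,0,0,0,0.16,0,0,0,0,0,0.16,0,0,0,0,0,0.16,0,0,0]' --claw 0.078

```text
clock: 16.5
eef_pos: [630.4, 156.4, 201.9]
eef_rot: [3.141, 0.002, -0.094]
wrist_force: [-0.8, 1.1, 0.0]
finger_gap: 77.7
finger_force: 0.0
```

```bash
cat > look.py <<'E'
from h import *
import sys
p,W,c=cloud("wrist",sys.argv[1])
for r in comps(p,W,80,93,300): print('lane',r)
p,W,c=cloud("top")
for r in comps(p,W,64,90):
    if r['px'][0]>300 and 300<r['n']<2000: print(r['c'],r['wh'],r['long'],r['px'],r['rgb'])
s=manip.read_state(); print(s['clock'],s['eef_pos'],s['eef_rot'])
E
python3 look.py w4
```

```text
lane {'c': (688.5, 302.6), 'wh': (139, 8), 'long': 81.3, 'z': 86.8, 'px': [113.0, 170.0], 'rgb': [76.0, 79.0, 74.0], 'n': 511}
lane {'c': (628.9, 156.6), 'wh': (60, 46), 'long': 84.7, 'z': 86.1, 'px': [319.0, 232.0], 'rgb': [115.0, 121.0, 117.0], 'n': 5159}
(572.1, -413.5) (62, 46) -75.0 [453.0, 216.0] [200.0, 202.0, 186.0]
(565.2, -133.4) (59, 58) -62.1 [342.0, 218.0] [241.0, 240.0, 237.0]
(459.4, -506.1) (61, 47) 47.6 [491.0, 260.0] [245.0, 136.0, 51.0]
(452.7, -397.0) (61, 46) -65.2 [447.0, 263.0] [199.0, 189.5, 186.0]
(442.4, -285.4) (60, 45) -48.6 [403.0, 267.0] [185.0, 195.0, 195.0]
(334.9, -338.3) (60, 46) -74.7 [424.0, 310.0] [246.0, 138.0, 52.0]
16.6 [630.20146138 156.37107048 201.30756027] [ 3.14073804e+00  2.99695145e-03 -9.45393580e-02]
```

View pics/w4.png

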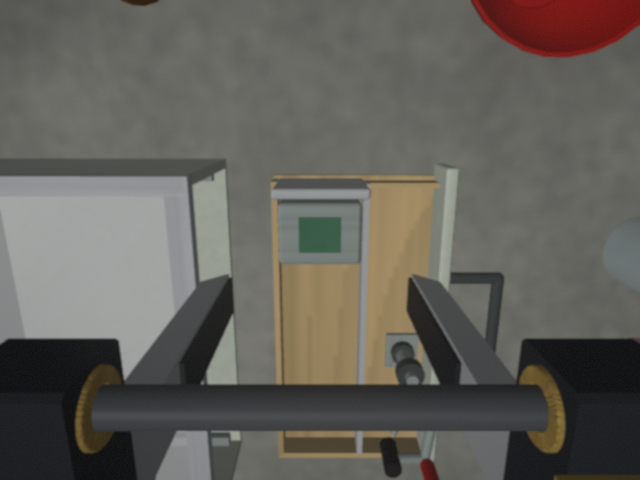

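Green stands at the plate at (320,232), square and flush. Next is blue.

Call:
jog_arm --plan '[-0.1884,-0.4419,0,0,0,46.2,-0.1884,-0.4419,0,0,0,46.2,-0.1884,-0.4419,0,0,0,46.2,-0.1884,-0.4419,0,0,0,46.2,-0.1884,-0.4419,0,0,0,46.2,-0.1884,-0.4419,0,0,0,46.2,-0.1884,-0.4419,0,0,0,46.2,-0.1884,-0.4419,0,0,0,46.2,-0.1884,-0.4419,0,0,0,46.2,-0.1884,-0.4419,0,0,0,46.2,-0.1884,-0.4419,0,0,0,46.2,-0.1884,-0.4419,0,0,0,46.2,-0.1884,-0.4419,-0.03,0,0,46.2,-0.1884,-0.4419,-0.06,0,0,46.2,-0.1884,-0.4419,-0.09,0,0,46.2,-0.1884,-0.4419,-0.12,0,0,46.2,-0.1884,-0.4419,-0.15,0,0,46.2,-0.1884,-0.4419,-0.173,0,0,46.2,-0.1884,-0.4419,-0.173,0,0,46.2,-0.1884,-0.4419,-0.173,0,0,46.2]' --claw 0.084

```text
clock: 18.6
eef_pos: [442.9, -284.5, 30.7]
eef_rot: [-3.141, 0.0, 0.713]
wrist_force: [-0.1, -0.8, 0.6]
finger_gap: 84.3
finger_force: 0.0
```

Call:
jog_arm --plan '[0,0,0,0,0,0,0,0,0,0,0,0,0,0,0,0,0,0,0,0,0,0,0,0,0,0,0,0,0,0,0,0,0,0,0,0]' --claw 0.04 --force 40

```text
clock: 19.2
eef_pos: [442.5, -285.4, 31.1]
eef_rot: [3.141, -0.0, 0.712]
wrist_force: [-2.1, 4.2, 7.5]
finger_gap: 59.4
finger_force: 40.0
```

Call:
jog_arm --plan '[0,0,0.03,0,0,0,0,0,0.06,0,0,0,0,0,0.1,0,0,0,0.008,0.018,0.1,0,0,-7,0.018,0.055,0.1,0,0,-14,0.03,0.095,0.1,0,0,-22,0.042,0.135,0.1,0,0,-30,0.054,0.175,0.1,0,0,-38,0.066,0.215,0.1,0,0,-46.2,0.077,0.255,0.1,0,0,-46.2,0.088,0.295,0.1,0,0,-46.2,0.1,0.335,0.1,0,0,-46.2,0.111,0.375,0.1,0,0,-46.2,0.121,0.415,0.1,0,0,-46.2,0.128,0.437,0.1,0,0,-46.2,0.1307,0.4473,0.1,0,0,-46.2,0.1307,0.4473,0.1,0,0,-46.2,0.1307,0.4473,0.1,0,0,-46.2]'

```text
clock: 21.0
eef_pos: [572.9, 160.9, 130.3]
eef_rot: [3.141, 0.0, -0.095]
wrist_force: [0.2, 0.0, -1.6]
finger_gap: 59.6
finger_force: 40.0
```

Call:
jog_arm --plan '[0,0,-0.025,0,0,0,0,0,-0.05,0,0,0,0,0,-0.07,0,0,0,0,0,-0.085,0,0,0,0,0,-0.0855,0,0,0,0,0,-0.0855,0,0,0]'

```text
clock: 21.6
eef_pos: [573.2, 161.2, 45.1]
eef_rot: [-3.142, -0.0, -0.095]
wrist_force: [-0.4, 0.8, -1.5]
finger_gap: 59.9
finger_force: 40.0
```

Call:
jog_arm --plan '[0.004,-0.0004,0,0,0,0,0.008,-0.0008,0,0,0,0,0.01,-0.001,0,0,0,0,0.01,-0.001,0,0,0,0]'

```text
clock: 22.0
eef_pos: [583.4, 160.8, 45.0]
eef_rot: [-3.142, -0.0, -0.095]
wrist_force: [-0.2, 0.2, -1.6]
finger_gap: 59.5
finger_force: 40.0
```

No contact yet, so I'll nudge a little further.

Call:
jog_arm --plan '[0.0015,0,0,0,0,0,0.003,0,0,0,0,0,0.003,0,0,0,0,0]'

```text
clock: 22.3
eef_pos: [584.0, 160.9, 44.8]
eef_rot: [3.14, 0.005, -0.094]
wrist_force: [-19.1, -1.1, 9.1]
finger_gap: 59.5
finger_force: 40.0
```

Call:
jog_arm --plan '[-0.0015,0,-0.001,0,0,0,-0.0015,0,-0.0015,0,0,0,-0.0015,0,-0.0015,0,0,0]'

```text
clock: 22.6
eef_pos: [584.0, 161.0, 43.4]
eef_rot: [3.141, 0.001, -0.094]
wrist_force: [-6.4, 1.2, 1.6]
finger_gap: 60.0
finger_force: 40.0
```

Call:
jog_arm --plan '[0,0,0,0,0,0,0,0,0,0,0,0,0,0,0,0,0,0,0,0,0.03,0,0,0,0,0,0.06,0,0,0,0,0,0.1,0,0,0,0,0,0.15,0,0,0,0,0,0.16,0,0,0,0,0,0.16,0,0,0,0,0,0.16,0,0,0]' --claw 0.078

```text
clock: 23.6
eef_pos: [584.2, 160.8, 201.9]
eef_rot: [3.141, 0.002, -0.095]
wrist_force: [1.0, -1.0, -1.5]
finger_gap: 77.6
finger_force: 0.0
```

```bash
python3 look.py w5
```

```text
lane {'c': (605.4, 159.0), 'wh': (92, 60), 'long': -5.5, 'z': 86.1, 'px': [319.0, 197.0], 'rgb': [110.0, 116.0, 113.0], 'n': 10918}
(571.8, -413.2) (62, 46) -74.6 [453.0, 216.0] [197.0, 200.0, 182.0]
(564.6, -131.9) (58, 57) 0.2 [342.0, 218.0] [240.0, 238.0, 236.0]
(460.0, -505.9) (61, 47) 46.9 [491.0, 260.0] [244.0, 133.5, 50.0]
(452.4, -396.9) (60, 46) -64.9 [447.0, 263.0] [196.0, 187.0, 182.0]
(334.8, -338.6) (60, 46) -74.4 [424.0, 310.0] [245.0, 136.0, 51.0]
23.7 [584.00241645 160.77514917 201.42742488] [ 3.14067419e+00  2.86016855e-03 -9.44767091e-02]
```

Call:
jog_arm --plan '[-0.1321,-0.5579,0,0,0,30.3,-0.1321,-0.5579,0,0,0,30.3,-0.1321,-0.5579,0,0,0,30.3,-0.1321,-0.5579,0,0,0,30.3,-0.1321,-0.5579,0,0,0,30.3,-0.1321,-0.5579,0,0,0,30.3,-0.1321,-0.5579,0,0,0,30.3,-0.1321,-0.5579,0,0,0,30.3,-0.1321,-0.5579,0,0,0,30.3,-0.1321,-0.5579,0,0,0,30.3,-0.1321,-0.5579,0,0,0,30.3,-0.1321,-0.5579,0,0,0,30.3,-0.1321,-0.5579,0,0,0,30.3,-0.1321,-0.5579,0,0,0,30.3,-0.1321,-0.5579,0,0,0,30.3,-0.1321,-0.5579,0,0,0,30.3]' --claw 0.077

```text
clock: 25.3
eef_pos: [453.0, -395.9, 203.3]
eef_rot: [-3.141, 0.0, 0.436]
wrist_force: [-0.5, -0.6, -0.5]
finger_gap: 77.0
finger_force: 0.0
```

Call:
jog_arm --plan '[0,0,-0.03,0,0,0,0,0,-0.06,0,0,0,0,0,-0.09,0,0,0,0,0,-0.12,0,0,0,0,0,-0.15,0,0,0,0,0,-0.173,0,0,0,0,0,-0.173,0,0,0,0,0,-0.173,0,0,0]'

```text
clock: 26.1
eef_pos: [453.0, -396.7, 31.3]
eef_rot: [3.141, -0.0, 0.435]
wrist_force: [0.8, -0.5, 0.1]
finger_gap: 77.1
finger_force: 0.0
```

Call:
jog_arm --plan '[0,0,0,0,0,0,0,0,0,0,0,0,0,0,0,0,0,0,0,0,0,0,0,0,0,0,0,0,0,0,0,0,0,0,0,0]' --claw 0.04 --force 40

```text
clock: 26.7
eef_pos: [452.8, -397.1, 31.6]
eef_rot: [3.141, -0.001, 0.434]
wrist_force: [-1.2, 1.8, 8.0]
finger_gap: 59.8
finger_force: 40.0
```

Call:
jog_arm --plan '[0,0,0.03,0,0,0,0,0,0.06,0,0,0,0,0,0.1,0,0,0,0.003,0.02,0.1,0,0,-5,0.008,0.06,0.1,0,0,-10,0.013,0.1,0.1,0,0,-15,0.018,0.14,0.1,0,0,-20,0.024,0.18,0.1,0,0,-25,0.029,0.22,0.1,0,0,-30.3,0.035,0.265,0.1,0,0,-30.3,0.041,0.31,0.1,0,0,-30.3,0.047,0.355,0.1,0,0,-30.3,0.053,0.4,0.1,0,0,-30.3,0.059,0.445,0.1,0,0,-30.3,0.065,0.49,0.1,0,0,-30.3,0.07,0.53,0.1,0,0,-30.3,0.073,0.555,0.1,0,0,-30.3,0.0742,0.5634,0.1,0,0,-30.3,0.0742,0.5634,0.1,0,0,-30.3,0.0742,0.5634,0.1,0,0,-30.3]'

```text
clock: 28.7
eef_pos: [526.6, 165.4, 130.4]
eef_rot: [3.141, 0.0, -0.095]
wrist_force: [-0.7, 0.0, -2.3]
finger_gap: 59.8
finger_force: 40.0
```

Call:
jog_arm --plan '[0,0,-0.025,0,0,0,0,0,-0.05,0,0,0,0,0,-0.07,0,0,0,0,0,-0.085,0,0,0,0,0,-0.0855,0,0,0,0,0,-0.0855,0,0,0]'

```text
clock: 29.3
eef_pos: [526.8, 165.2, 45.0]
eef_rot: [3.141, 0.0, -0.096]
wrist_force: [-0.1, -0.0, -2.1]
finger_gap: 59.7
finger_force: 40.0
```

Call:
jog_arm --plan '[0.004,-0.0004,0,0,0,0,0.008,-0.0008,0,0,0,0,0.0115,-0.001,0,0,0,0,0.0115,-0.001,0,0,0,0]'

```text
clock: 29.7
eef_pos: [538.5, 165.3, 45.0]
eef_rot: [-3.142, 0.0, -0.095]
wrist_force: [0.3, 0.7, -1.6]
finger_gap: 59.5
finger_force: 40.0
```

Call:
jog_arm --plan '[0.0015,0,0,0,0,0,0.003,0,0,0,0,0,0.003,0,0,0,0,0]'

```text
clock: 30.0
eef_pos: [538.9, 165.4, 44.8]
eef_rot: [3.14, 0.006, -0.094]
wrist_force: [-20.8, -1.8, 10.9]
finger_gap: 59.9
finger_force: 40.0
```

Call:
jog_arm --plan '[-0.0015,0,-0.001,0,0,0,-0.0015,0,-0.0015,0,0,0,-0.0015,0,-0.0015,0,0,0]'

```text
clock: 30.3
eef_pos: [539.0, 165.6, 43.3]
eef_rot: [3.141, 0.002, -0.094]
wrist_force: [-7.6, 0.7, 2.0]
finger_gap: 59.7
finger_force: 40.0
```

Call:
jog_arm --plan '[0,0,0,0,0,0,0,0,0,0,0,0,0,0,0,0,0,0,0,0,0.03,0,0,0,0,0,0.06,0,0,0,0,0,0.1,0,0,0,0,0,0.15,0,0,0,0,0,0.16,0,0,0,0,0,0.16,0,0,0,0,0,0.16,0,0,0]' --claw 0.078

```text
clock: 31.3
eef_pos: [539.3, 165.3, 202.1]
eef_rot: [3.141, 0.001, -0.095]
wrist_force: [-0.8, -0.4, -1.4]
finger_gap: 78.0
finger_force: 0.0
```

```bash
python3 look.py w6
```

```text
lane {'c': (628.5, 156.7), 'wh': (60, 45), 'long': 84.6, 'z': 86.2, 'px': [319.0, 98.0], 'rgb': [112.0, 119.0, 115.0], 'n': 6455}
lane {'c': (559.6, 163.4), 'wh': (91, 60), 'long': -5.6, 'z': 86.1, 'px': [319.0, 199.0], 'rgb': [114.0, 117.0, 114.0], 'n': 10882}
(572.0, -413.3) (62, 46) -75.0 [453.0, 216.0] [195.0, 198.0, 181.0]
(565.3, -133.0) (59, 57) 7.1 [342.0, 218.0] [239.0, 237.0, 234.0]
(460.1, -506.3) (61, 47) 46.0 [491.0, 260.0] [243.0, 132.0, 49.0]
(335.0, -338.2) (60, 46) -74.6 [424.0, 310.0] [244.0, 134.0, 51.0]
31.4 [539.12160961 165.24016768 201.56638699] [ 3.14069130e+00  2.68835717e-03 -9.45591177e-02]
```

Call:
jog_arm --plan '[0.0323,-0.5787,0,0,0,20.5,0.0323,-0.5787,0,0,0,20.5,0.0323,-0.5787,0,0,0,20.5,0.0323,-0.5787,0,0,0,20.5,0.0323,-0.5787,0,0,0,20.5,0.0323,-0.5787,0,0,0,20.5,0.0323,-0.5787,0,0,0,20.5,0.0323,-0.5787,0,0,0,20.5,0.0323,-0.5787,0,0,0,20.5,0.0323,-0.5787,0,0,0,20.5,0.0323,-0.5787,0,0,0,20.5,0.0323,-0.5787,0,0,0,20.5,0.0323,-0.5787,0,0,0,20.5,0.0323,-0.5787,0,0,0,20.5,0.0323,-0.5787,0,0,0,20.5,0.0323,-0.5787,0,0,0,20.5]' --claw 0.084

```text
clock: 33.0
eef_pos: [572.4, -412.0, 203.5]
eef_rot: [-3.141, 0.0, 0.265]
wrist_force: [0.2, 0.3, 0.3]
finger_gap: 84.3
finger_force: 0.0
```

Call:
jog_arm --plan '[0,0,-0.03,0,0,0,0,0,-0.06,0,0,0,0,0,-0.09,0,0,0,0,0,-0.12,0,0,0,0,0,-0.15,0,0,0,0,0,-0.173,0,0,0,0,0,-0.173,0,0,0,0,0,-0.173,0,0,0]'

```text
clock: 33.8
eef_pos: [572.5, -412.9, 31.5]
eef_rot: [3.141, -0.0, 0.264]
wrist_force: [0.4, 0.2, 1.0]
finger_gap: 84.2
finger_force: 0.0
```

Call:
jog_arm --plan '[0,0,0,0,0,0,0,0,0,0,0,0,0,0,0,0,0,0,0,0,0,0,0,0,0,0,0,0,0,0,0,0,0,0,0,0]' --claw 0.04 --force 40

```text
clock: 34.4
eef_pos: [572.2, -413.3, 31.3]
eef_rot: [3.141, -0.001, 0.263]
wrist_force: [-1.1, 2.3, 6.2]
finger_gap: 59.7
finger_force: 40.0
```

Call:
jog_arm --plan '[0,0,0.03,0,0,0,0,0,0.06,0,0,0,0,0,0.1,0,0,0,-0.003,0.02,0.1,0,0,-4,-0.009,0.06,0.1,0,0,-8,-0.015,0.1,0.1,0,0,-12,-0.022,0.145,0.1,0,0,-16,-0.029,0.19,0.1,0,0,-20.5,-0.036,0.235,0.1,0,0,-20.5,-0.043,0.28,0.1,0,0,-20.5,-0.05,0.325,0.1,0,0,-20.5,-0.057,0.37,0.1,0,0,-20.5,-0.064,0.415,0.1,0,0,-20.5,-0.071,0.46,0.1,0,0,-20.5,-0.078,0.505,0.1,0,0,-20.5,-0.085,0.548,0.1,0,0,-20.5,-0.089,0.573,0.1,0,0,-20.5,-0.0911,0.5841,0.1,0,0,-20.5,-0.0911,0.5841,0.1,0,0,-20.5,-0.0911,0.5841,0.1,0,0,-20.5]'

```text
clock: 36.4
eef_pos: [481.1, 169.9, 130.4]
eef_rot: [3.141, 0.0, -0.095]
wrist_force: [0.7, -0.3, -1.7]
finger_gap: 59.9
finger_force: 40.0
```

Call:
jog_arm --plan '[0,0,-0.025,0,0,0,0,0,-0.05,0,0,0,0,0,-0.07,0,0,0,0,0,-0.085,0,0,0,0,0,-0.0855,0,0,0,0,0,-0.0855,0,0,0]'

```text
clock: 37.0
eef_pos: [481.2, 169.6, 44.8]
eef_rot: [3.141, 0.0, -0.096]
wrist_force: [-0.5, -0.3, -1.8]
finger_gap: 59.7
finger_force: 40.0
```

Call:
jog_arm --plan '[0.004,-0.0004,0,0,0,0,0.008,-0.0008,0,0,0,0,0.0115,-0.001,0,0,0,0,0.0115,-0.001,0,0,0,0]'

```text
clock: 37.4
eef_pos: [492.8, 169.7, 45.0]
eef_rot: [-3.142, -0.0, -0.095]
wrist_force: [0.4, 0.5, -1.2]
finger_gap: 59.8
finger_force: 40.0
```

Call:
jog_arm --plan '[0.0015,0,0,0,0,0,0.003,0,0,0,0,0,0.003,0,0,0,0,0]'

```text
clock: 37.7
eef_pos: [493.2, 169.8, 44.7]
eef_rot: [3.14, 0.005, -0.094]
wrist_force: [-17.3, -0.9, 8.2]
finger_gap: 59.6
finger_force: 40.0
```

Call:
jog_arm --plan '[-0.0015,0,-0.001,0,0,0,-0.0015,0,-0.0015,0,0,0,-0.0015,0,-0.0015,0,0,0]'

```text
clock: 38.0
eef_pos: [493.3, 169.9, 43.3]
eef_rot: [3.141, 0.001, -0.094]
wrist_force: [-5.6, 1.2, 0.8]
finger_gap: 59.8
finger_force: 40.0
```

Call:
jog_arm --plan '[0,0,0,0,0,0,0,0,0,0,0,0,0,0,0,0,0,0,0,0,0.03,0,0,0,0,0,0.06,0,0,0,0,0,0.1,0,0,0,0,0,0.15,0,0,0,0,0,0.16,0,0,0,0,0,0.16,0,0,0,0,0,0.16,0,0,0]' --claw 0.078

```text
clock: 39.0
eef_pos: [493.4, 169.6, 202.0]
eef_rot: [3.141, 0.002, -0.094]
wrist_force: [0.6, -0.0, -1.6]
finger_gap: 78.0
finger_force: 0.0
```

```bash
python3 look.py w7
```

```text
lane {'c': (554.8, 163.9), 'wh': (174, 60), 'long': -5.6, 'z': 86.2, 'px': [319.0, 129.0], 'rgb': [115.0, 119.0, 114.0], 'n': 23190}
(564.8, -132.9) (59, 55) 0.2 [342.0, 218.0] [238.0, 236.0, 233.0]
(460.2, -506.0) (61, 47) 48.2 [491.0, 260.0] [242.0, 130.0, 49.0]
(334.7, -338.7) (60, 46) -74.3 [424.0, 310.0] [243.0, 133.0, 50.0]
39.1 [493.30046138 169.64286424 201.60484544] [ 3.14062132e+00  2.69278746e-03 -9.44772281e-02]
```

View pics/w7.png

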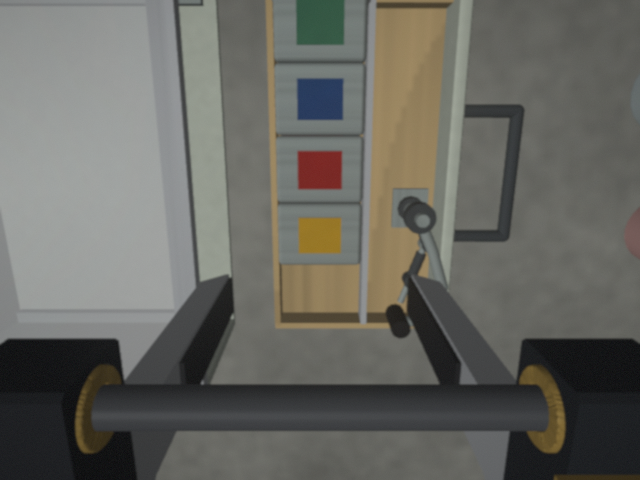

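All four stand in a close row: green (320,20), blue (320,98), red (320,170), yellow (320,235). The measured row is straight and 60 mm wide. Now to the knob.

Call:
jog_arm --plan '[-0.0936,-0.0863,0,0,0,53.4,-0.0936,-0.0863,0,0,0,53.4,-0.0936,-0.0863,0,0,0,53.4,-0.0936,-0.0863,0,0,0,53.4,-0.0936,-0.0863,0,0,0,53.4,-0.0936,-0.0863,0,0,0,53.4,-0.0936,-0.0863,0,0,0,53.4,-0.0936,-0.0863,0,0,0,53.4,-0.0936,-0.0863,-0.03,0,0,53.4,-0.0936,-0.0863,-0.06,0,0,53.4,-0.0936,-0.0863,-0.09,0,0,53.4,-0.0936,-0.0863,-0.11,0,0,53.4,-0.0936,-0.0863,-0.127,0,0,53.4,-0.0936,-0.0863,-0.127,0,0,53.4,-0.0936,-0.0863,-0.127,0,0,53.4]' --claw 0.05

```text
clock: 40.6
eef_pos: [400.2, 83.5, 76.5]
eef_rot: [-3.141, 0.001, 0.837]
wrist_force: [0.6, -0.3, -0.0]
finger_gap: 50.3
finger_force: 0.0
```

Call:
jog_arm --plan '[0,0,0,0,0,0,0,0,0,0,0,0,0,0,0,0,0,0,0,0,0,0,0,0,0,0,0,0,0,0,0,0,0,0,0,0,0,0,0,0,0,0]' --claw 0 --force 30

```text
clock: 41.3
eef_pos: [400.3, 83.5, 76.6]
eef_rot: [3.141, -0.0, 0.838]
wrist_force: [-0.5, 0.0, 2.0]
finger_gap: 12.3
finger_force: 30.0
```

Call:
jog_arm --plan '[-0.0009,0.0078,0,0,0,0,-0.0006,0.0164,0,0,0,0,0.0005,0.0242,0,0,0,0,0.0022,0.0319,0,0,0,0,0.0045,0.0394,0,0,0,0,0.0075,0.0466,0,0,0,0,0.0112,0.0536,0,0,0,0,0.0145,0.0589,0,0,0,0,0.0185,0.064,0,0,0,0,0.0222,0.0688,0,0,0,0,0.0222,0.0688,0,0,0,0]'

```text
clock: 42.4
eef_pos: [423.1, 153.7, 76.5]
eef_rot: [-3.141, -0.001, 0.838]
wrist_force: [-1.6, 7.2, 5.0]
finger_gap: 12.5
finger_force: 30.0
```

Call:
jog_arm --plan '[0,0,0,0,0,0,0,0,0,0,0,0,0,0,0,0,0,0,0,0,0,0,0,0,0,0,0,0,0,0,0,0,0,0,0,0,0,0,0.03,0,0,0,0,0,0.06,0,0,0,0,0,0.1,0,0,0,0,0,0.15,0,0,0,0,0,0.2,0,0,0,0.0,-0.04,0.2,0,0,0,0,-0.08,0.2,0,0,0,0,-0.12,0.2,0,0,0,0,-0.12,0.2,0,0,0,0,-0.12,0.2,0,0,0]' --claw 0.045

```text
clock: 44.0
eef_pos: [422.5, 31.9, 276.5]
eef_rot: [3.142, -0.0, 0.836]
wrist_force: [-1.0, -0.8, -1.1]
finger_gap: 44.9
finger_force: 0.0
```

```bash
python3 look.py w8
```

```text
lane {'c': (513.3, 168.0), 'wh': (91, 60), 'long': -5.4, 'z': 86.2, 'px': [281.0, 26.0], 'rgb': [129.0, 131.0, 123.0], 'n': 5598}
lane {'c': (563.3, -131.7), 'wh': (59, 59), 'long': -46.6, 'z': 83.9, 'px': [557.0, 238.0], 'rgb': [162.0, 160.0, 156.0], 'n': 3390}
lane {'c': (42.6, 63.2), 'wh': (41, 8), 'long': -44.8, 'z': 88.2, 'px': [17.0, 435.0], 'rgb': [56.0, 57.0, 42.0], 'n': 300}
(565.4, -132.3) (59, 57) 2.0 [342.0, 218.0] [234.0, 232.0, 229.0]
(460.1, -506.3) (62, 47) 45.9 [491.0, 260.0] [239.0, 125.0, 46.0]
(335.0, -338.3) (60, 45) -74.1 [424.0, 310.0] [240.0, 128.0, 48.0]
44.1 [422.46631134  32.9808249  276.43789493] [-3.14141927e+00 -7.91711654e-05  8.38051885e-01]
```

View pics/w8.png

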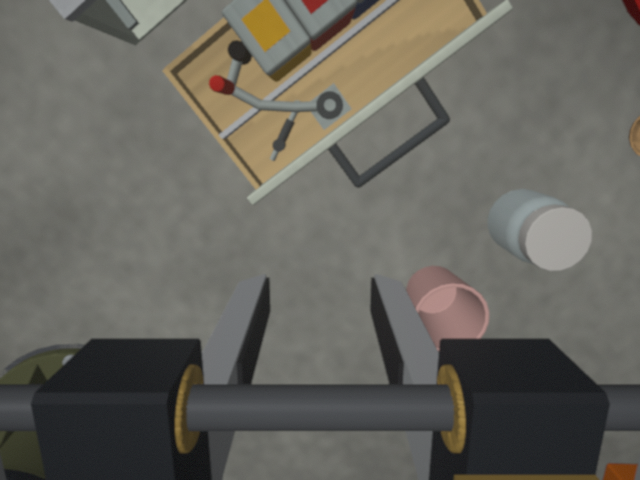

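```bash
python3 - <<'E'
from h import *
c=get_calibration("wrist")
k=ray(c,219,83,104)[:2]; pd=ray(c,237,50,68)[:2]; pv=ray(c,330,104,64)[:2]
b=(ray(c,358,182,35)+ray(c,446,119,35))[:2]/2
for n,q in(('k',k),('pad',pd)):
    d=q-pv; print(n,q,np.hypot(*d),np.degrees(np.arctan2(d[1],d[0])))
print('pv',pv,'bar',b, manip.read_state()['joints'])
E
```

```text
k [434.60279466 161.52673614] 87.8683775488683 128.8819994630611
pad [460.42501554 177.3500417 ] 89.1858796687582 109.20280713678416
pv [489.75940319  93.12644149] bar [513.13712815  15.36285218] [-8.68140080e-03 -3.85791457e-02  1.73811045e+00  1.75617359e-04
  1.44213879e+00  7.24040495e-01]
```

The knob angle measures r≈1.436, which agrees with the arm pressing on four tins. Now I'll push the tray shut on the bar with closed fingers.

Call:
jog_arm --plan '[0.0875,-0.0543,0,0,0,36.6,0.0875,-0.0543,0,0,0,36.6,0.0875,-0.0543,0,0,0,36.6,0.0875,-0.0543,0,0,0,36.6,0.0875,-0.0543,0,0,0,36.6,0.0875,-0.0543,0,0,0,36.6,0.0875,-0.0543,-0.05,0,0,36.6,0.0875,-0.0543,-0.1,0,0,36.6,0.0875,-0.0543,-0.15,0,0,36.6,0.0875,-0.0543,-0.19,0,0,36.6,0.0875,-0.0543,-0.22,0,0,36.6,0.0875,-0.0543,-0.245,0,0,36.6,0.0875,-0.0543,-0.258,0,0,36.6,0.0875,-0.0543,-0.258,0,0,36.6,0.0875,-0.0543,-0.258,0,0,36.6]' --claw 0

```text
clock: 45.6
eef_pos: [510.5, -21.7, 19.3]
eef_rot: [3.141, 0.0, 1.476]
wrist_force: [0.2, 0.0, -0.3]
finger_gap: 0.3
finger_force: 0.0
```

Call:
jog_arm --plan '[0.0009,0.01,0,0,0,0,0.0018,0.019,0,0,0,0,0.0024,0.025,0,0,0,0,0.003,0.032,0,0,0,0,0.0038,0.04,0,0,0,0,0.0047,0.05,0,0,0,0,0.0057,0.06,0,0,0,0,0.0066,0.07,0,0,0,0,0.0075,0.08,0,0,0,0,0.0085,0.09,0,0,0,0,0.0094,0.1,0,0,0,0,0.0104,0.11,0,0,0,0,0.0113,0.12,0,0,0,0,0.0122,0.13,0,0,0,0,0.0132,0.14,0,0,0,0,0.0141,0.15,0,0,0,0,0.0151,0.16,0,0,0,0,0.016,0.17,0,0,0,0,0.0168,0.178,0,0,0,0,0.0168,0.178,0,0,0,0]'

```text
clock: 47.6
eef_pos: [527.1, 157.1, 19.1]
eef_rot: [3.14, -0.0, 1.477]
wrist_force: [-0.0, 0.0, 1.2]
finger_gap: 0.3
finger_force: 0.0
```

Call:
jog_arm --plan '[0.0007,0.007,0,0,0,0,0.0014,0.0145,0,0,0,0,0.0021,0.022,0,0,0,0,0.0026,0.027,0,0,0,0,0.0026,0.027,0,0,0,0]'

```text
clock: 48.1
eef_pos: [529.5, 183.4, 18.9]
eef_rot: [3.141, 0.0, 1.477]
wrist_force: [0.6, -1.8, 1.1]
finger_gap: 0.8
finger_force: 0.6
```

Call:
jog_arm --plan '[0.0003,0.003,0,0,0,0,0.0006,0.006,0,0,0,0,0.0006,0.006,0,0,0,0]'

```text
clock: 48.4
eef_pos: [530.0, 188.8, 18.8]
eef_rot: [3.141, 0.001, 1.476]
wrist_force: [-0.4, -5.4, 4.3]
finger_gap: 0.5
finger_force: 2.6
```

Call:
jog_arm --plan '[0.0003,0.003,0,0,0,0,0.0005,0.005,0,0,0,0,0.0005,0.005,0,0,0,0]'

```text
clock: 48.7
eef_pos: [530.0, 189.7, 18.8]
eef_rot: [-3.14, 0.007, 1.476]
wrist_force: [-5.6, -37.2, 14.8]
finger_gap: 0.3
finger_force: 19.5
```

Firm stop where expected. Back off, raise clear and check.

Call:
jog_arm --plan '[-0.0015,-0.015,0,0,0,0,-0.003,-0.03,0,0,0,0,-0.004,-0.04,0.03,0,0,0,-0.004,-0.04,0.08,0,0,0,-0.004,-0.04,0.13,0,0,0,-0.02,-0.09,0.18,0,0,0,-0.06,-0.13,0.23,0,0,0,-0.11,-0.17,0.28,0,0,0,-0.13,-0.21,0.28,0,0,0,-0.13,-0.25,0.28,0,0,0,-0.13,-0.25,0.28,0,0,0,-0.13,-0.25,0.28,0,0,0]'

```text
clock: 49.9
eef_pos: [399.3, -59.3, 300.3]
eef_rot: [3.138, 0.001, 1.472]
wrist_force: [-0.4, 1.1, 0.4]
finger_gap: 0.3
finger_force: 0.0
```

```bash
python3 - <<'E'
from h import *
s=manip.read_state(); print(s['clock'],s['eef_pos'])
p,W,c=cloud("top")
for r in comps(p,W,64,90):
    if r['px'][0]>300 and 150<r['n']<2000: print(r['c'],r['wh'],r['px'])
a=cv2.resize(p[140:310,80:260],None,fx=2.2,fy=2.2,interpolation=cv2.INTER_CUBIC)
q,_,_=cloud("scene"); b=cv2.resize(q[140:310,360:560],None,fx=2,fy=2.2,interpolation=cv2.INTER_CUBIC)
cv2.imwrite('pics/f.png',np.hstack([a,b])[:,:,::-1])
a=np.radians(84.6);ux=np.array([np.cos(a),np.sin(a)])
m=(W[...,2]>28)&(W[...,2]<52); P=W[m][:,:2]; k=(abs((P-[540,200])@[-ux[1],ux[0]])<40)&(abs((P-[540,200])@ux)<60)
print('front extents along ux',np.percentile((P[k])@ux,[1,99]), 'unit front 292')
E
```

```text
49.9 [399.2876192  -59.28640044 300.32633545]
(772.8, -362.9) (74, 59) [433.0, 136.0]
(564.9, -133.0) (59, 56) [342.0, 218.0]
(459.8, -506.2) (62, 47) [491.0, 260.0]
(335.2, -338.3) (60, 46) [424.0, 310.0]
front extents along ux [246.58568119 306.10663398] unit front 292
```

View pics/f.png

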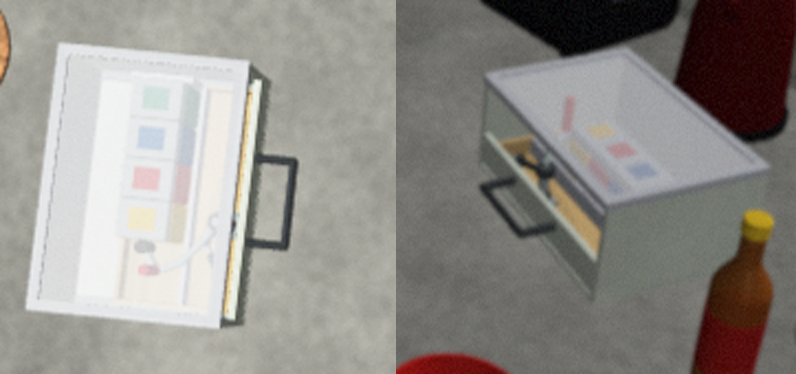

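```bash
python3 - <<'E'
from h import *
c=get_calibration("top"); p,W,_=cloud("top")
a=np.radians(84.6);ux=np.array([np.cos(a),np.sin(a)])
m=(p.max(2)<80)&(W[...,2]>22)&(W[...,2]<48)
m[:, :203]=0; m[:,225:]=0; m[:200]=0; m[270:]=0
ys,xs=np.where(m); u=np.array([ray(c,x,y,35)[:2]@ux for x,y in zip(xs,ys)])
print(len(u),np.histogram(u,bins=np.arange(180,300,5)))
print('out bar', np.array([513.7,15.])@ux, 'first bar',np.array([528.2,163.6])@ux)
E
```

```text
139 (array([ 0,  0,  0,  0,  0,  0,  0,  0,  0,  0,  0,  0,  0, 25, 73, 11, 10,
       10,  4,  6,  0,  0,  0]), array([180, 185, 190, 195, 200, 205, 210, 215, 220, 225, 230, 235, 240,
       245, 250, 255, 260, 265, 270, 275, 280, 285, 290, 295]))
out bar 63.276870020767106 first bar 212.58194850390325
```

The bar travelled about 188 mm, give or take the camera error, and ended on a hard stop. The tray is shut, the row is pressed by the pad, and the jar and look-alikes haven't moved. Handing in.

```bash
python3 -c "
from cell import manip
print(manip.sign_off())"
```

```text
the job is handed in; nothing more can be done
None
```

The job is handed in: all four tins stand in a close row against the fixed edge with the sprung arm pressing on them, and the tray is pushed shut to its stop; I never touched the cup, the jar or the orange look-alikes, though the cup was hidden from the last position check.

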